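# Hold the amber standard in the photometer beam

## Robot

A 6-joint arm with a two-finger parallel gripper is mounted at the origin on the work surface. World frame = base frame: x ahead of the robot, y to its left, z up, the work surface at z = 0. Lengths are in m, angles in rad, forces in N, time in s.
With the tool pointing down it reaches from about 0.375 to 0.9 m from the base axis. Payload 3.1 kg.
Tool frame: the origin (TCP) lies at the very end of the fingers, on their centre line; the grasp point (between the pads) lies 19 mm behind it (tcp_to_grasp is the distance from the TCP to the grasp point, in m); z points along the fingers, y is the direction in which the jaws open and shut (so a half turn about z gives the same grasp; the last joint's range is limited). The gripper opens to 85 mm and grips with 20 to 120 N. Pads are 22 mm wide; open, the fingers measure 114 mm over their backs; the gripper's body (76 mm by 85 mm) begins 54 mm behind the grasp point. The pads swing forward as they close: fully open they stand 13 mm farther back than shut.
Start: joints at [-1.341, 0.527, 1.433, -0, 1.181, -0.178], TCP at [0.248, -0.573, 0.231] pointing down, gripper open.
Joint ranges: [-3.08, 3.08], [-0.75, 2.2], [0.22, 2.44], [-1.43, 4.57], [0, 2.65], [-2.85, 2.85]. Speed limits (rad/s): [2.79, 2.79, 3.14, 3.14, 3.14, 3.14].

## Interface

Orientations are given as a unit quaternion [x, y, z, w].
In Python, from station import sense, snapshot, camera_info, sign_off, tcp_to_grasp gives the robot as it stands.
- The arm moves only by the shell command python3 -m inch 'ROWS' [FORCE]. ROWS is JSON, a list of rows, each a list of 3 entries, a list of its own where there are three numbers: the closure, from -1 (fully open) to 1 (shut), so that 0 is half open, then the shift along the tool's x, y, z normalised to -1 to 1, where 1 is 10 cm, then the turn, a rotation vector about the tool's x, y, z normalised to -1 to 1, where 1 is 360 degrees. In form: [[jaw, [dx, dy, dz], [ax, ay, az]], ...]. A call has 1 to 20 rows; each row is the pose to reach, as a shift and turn from the pose commanded when the call began, along the tool's axes at that moment, turning the shorter way round; what a row does not reach only later rows make up. A row lasts 1/10 s, in which the tool goes at most 50 mm and 8.59 degrees, less where a joint would pass 70% of its speed; a pose out of reach is approached as far as the arm can. A call with a number of a shift or a turn outside -1 to 1 is refused whole. A call with a gripper value outside its range is refused whole. The fingers move at their own pace and stop on an object; FORCE is the grip in N (left out, the last holds). Time passes only in rows, so rows that repeat a pose let the fingers close. It gives the time, the measured TCP pose, the force and the opening at its end, in the units of the state.
- sense(): the state, without advancing time (a new reading comes with each control period).
- snapshot(name): name is "side" or "top" or "wrist"; returns (picture, depth): 400x640x3 uint8, blue, green, red; 400x640 float32, m along the optical axis (not along the pixel's ray), 0 where there is no reading.
- camera_info(name): a dict with "K" (3x3 intrinsics, pixels), "origin" and "orientation" of the camera in the world. Camera axes: x right, y down, z forward; pixel columns grow to the right and rows downward; lengths in m; the calibration is good to about 2 mm. A picture is of the moment at which its call begins: read the wrist's pose just before it. camera_info takes no time and is no camera call; for the wrist camera it gives the pose at the moment of the call.
- sign_off(): hands the job in, once; it reports no verdict.
The state is a dict: "t": time; "q": joint angles; "qd": joint speeds; "tau": joint torques, N m; "tcp_pos": TCP position; "tool_rot": TCP orientation; "force": force on the tool from outside, world axes, zero at the start; "ft_torque": the same for the moment, N m; "finger_gap": opening from 0.0 (shut) to 1.0 (fully open).
Only numpy, scipy, OpenCV 4.12 (cv2) and the standard library are available. Lean on these libraries where they do the work, as an engineer would, in place of code of your own. Each camera call takes 0.05 s, during which the arm holds its last target.

## Task

Start the photometer lamp by pressing the red button on the supply box fully down and letting it come back up. Then take the amber glass standard out of the rack, gripping it by its two white frosted sides only and never touching its clear faces, and hold it upright and still midway between the lamp head and the detector head, square to the light path, so that the light enters one clear face and leaves by the other, crossing the middle of the glass about 20 mm above its foot. Finish while still holding it there in the gripper, clear of the photometer, and leave everything else where it stands.

Things in the scene. Friction and masses are not known exactly. Their poses are not given: they have to be found in the camera images.
- start (a joint): travel of the red start button, in m: 0 when up, grows as it is pressed straight down, 0.006 at the bottom stop. A spring pushes it back up; about 5 N holds it fully down.
- start_top (a point): centre of the top face of the red start button, a vertical push button 28 mm in diameter in a low black housing on top of the supply box, about 77 mm above the bench when up.
- supply: lamp supply, beige box fixed to the bench, 110 mm (its x) by 90 mm (its y) by 55 mm tall; the red button stands on its top, 20 mm towards its -x from the middle. Origin at the centre of its underside.
- photometer: open-beam photometer, fixed: base 100 mm (x) by 300 mm (y) by 12 mm thick; black lamp head at its +y end, beige detector head at -y, each 70 mm along x, 105 mm tall (lamp fins 110). Inner faces at y = +-62.5 mm with facing round ports 34 mm wide, 6 mm proud. The light runs along its y from port to port; the gap is open to +x, -x and above. Origin: centre of its underside.
- beam (a point): the middle of the light path, halfway between the two heads, 75 mm above the bench, straight above the photometer's origin; same axes as the photometer (y along the light path).
- rack: white rack fixed to the bench, 50 mm (its x) by 140 mm (its y) by 18 mm tall, three sockets along its y at -45, 0 and +45 mm, 12 mm deep (floor 6 mm above the bench), 2 mm wider than the standards. The frosted sides of the standards face the rack's +x and -x. Origin at the centre of its underside.
- amber: solid glass optical standard like an upright cuvette: 20 mm along its x (over its two white frosted sides), 22 mm along its y (over its two clear faces), 60 mm tall, about 65 g; from above a white, orange, white sandwich (4, 12, 4 mm). Origin: centre of its foot, z up. The one to hold; grip along its x, upper half. Stands in one of the rack sockets (which one varies), foot 6 mm above bench, turned like it.
- amber_glass: the clear amber middle of the amber standard, with its two polished faces at +11 and -11 mm along y (half a millimetre proud of the frosted plates); not to be touched by the fingers. Same origin and axes as the amber standard.
- amber_window (a point): the point inside the amber standard, on its upright centre line, 20 mm above its foot, that the light should cross; same axes as the standard.
- green: solid glass optical standard like an upright cuvette: 20 mm along its x (over its two white frosted sides), 22 mm along its y (over its two clear faces), 60 mm tall, about 65 g; from above a white, green, white sandwich (4, 12, 4 mm). Origin: centre of its foot, z up. Stands in one of the rack sockets (which one varies), foot 6 mm above bench, turned like it. Leave it in the rack.
- blue: solid glass optical standard like an upright cuvette: 20 mm along its x (over its two white frosted sides), 22 mm along its y (over its two clear faces), 60 mm tall, about 65 g; from above a white, blue, white sandwich (4, 12, 4 mm). Origin: centre of its foot, z up. Stands in one of the rack sockets (which one varies), foot 6 mm above bench, turned like it. Leave it in the rack.
- jar: closed glass jar of brown sediment, 96 mm in diameter, about 150 mm tall, loose; to be left alone. Origin at the centre of its underside.
- beaker: empty glass beaker, 66 mm in diameter, 80 mm tall, loose; to be left alone. Origin at the centre of its underside.
- vial: small amber vial with a yellow cap, 28 mm in diameter, 50 mm tall, loose; to be left alone. Origin at the centre of its underside.
- dish: clear closed culture dish, 60 mm in diameter, 14 mm tall, loose; to be left alone. Origin at the centre of its underside.
- reagent: white bottle with a blue cap, 60 mm in diameter, 130 mm tall, loose; to be left alone. Origin at the centre of its underside.
Mind the look-alikes: they are no part of the job. Leave any black or pink look-alike of the amber alone.

How it is judged:
By the outcome, as a careful person would: the job done as asked, in the order asked, and still so for the second after the job is handed in, while the arm keeps its last pose, push and grip.
It also fails if it takes over 45 s, if anything falls off the work surface, if the arm or the gripper's body presses on something with over 40 N, if the wrist force passes 120 N, or if a joint passes its speed limit or range.

## Working session

There is one attempt and no reset: what is moved stays moved. The work goes in short steps, Python scripts to look and compute and a shell command to move; the robot and the scene stay as the last step left them, time stands still between calls to the robot, and variables do not carry over. Pictures are saved under pics/ and viewed, and the job is handed in when it is done.

```bash
ls; mkdir -p pics
python3 - <<'E'
from station import *
import cv2,numpy as np
s=sense();print(s['t'],s['tcp_pos'],s['tool_rot'],s['finger_gap'],tcp_to_grasp)
for n in("top","side","wrist"):
    c=camera_info(n);print(n,c)
    p,d=snapshot(n);cv2.imwrite(f"pics/{n}0.png",p);np.save(f"pics/{n}0.npy",d)
E
```

```text
pics
0.0 [ 0.24830618 -0.57276123  0.23031645] [ 9.79182250e-01  2.02980031e-01 -1.59131982e-05 -1.10832186e-03] 0.9979626450565376 0.0187
top {'K': array([[374.39772686,   0.        , 319.26817257],
       [  0.        , 374.39772686, 200.35965276],
       [  0.        ,   0.        ,   1.        ]]), 'origin': array([0.51978173, 0.08312086, 0.98739321]), 'orientation': array([ 0.71648955, -0.69699337,  0.02613198, -0.01265236])}
side {'K': array([[426.38810955,   0.        , 319.04931709],
       [  0.        , 426.38810955, 206.1654693 ],
       [  0.        ,   0.        ,   1.        ]]), 'origin': array([0.01738797, 0.89595634, 0.60452231]), 'orientation': array([-0.25209535,  0.81745673, -0.49450133,  0.15388588])}
wrist {'K': array([[277.78387066,   0.        , 317.61244315],
       [  0.        , 277.78387066, 201.25577519],
       [  0.        ,   0.        ,   1.        ]]), 'origin': array([ 0.30910271, -0.54766998,  0.37379456]), 'orientation': array([ 0.82874776, -0.54388863, -0.0730321 ,  0.1096751 ])}
```

View pics/top0.png

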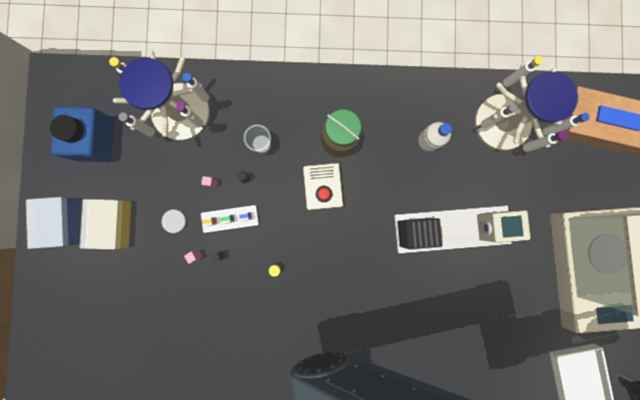

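View pics/side0.png

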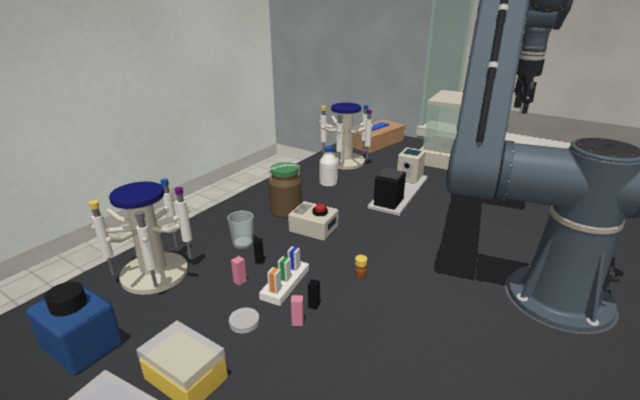

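View pics/wrist0.png

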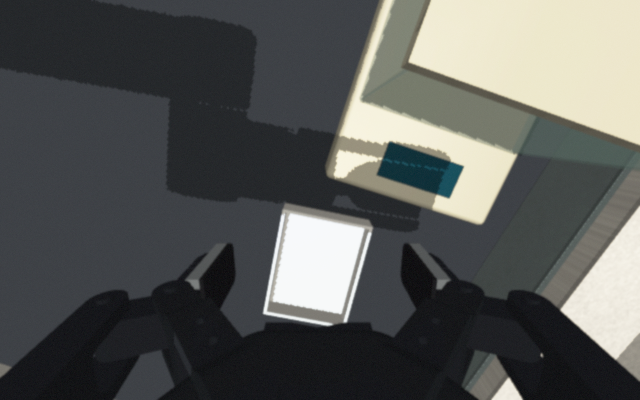

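The top view shows the rack at about (230,218), with amber at its left (+y) end near (208,221). The red button is at (324,193), and the photometer spans about (397–528, 208–252) with its black lamp head on the left. Next I'll measure these with masks and rays.

```bash
cat > h.py <<'E'
from station import *
import cv2,numpy as np
from scipy.spatial.transform import Rotation as R
def ray(c,uv):
    d=np.linalg.inv(c['K'])@np.array([uv[0],uv[1],1.]);return np.array(c['origin']),R.from_quat(c['orientation']).as_matrix()@d
def onz(c,uv,z):
    o,d=ray(c,uv);return o+d*(z-o[2])/d[2]
def dep(c,uv,D):
    o,d=ray(c,uv);return o+d*D[int(round(uv[1])),int(round(uv[0]))]
def blobs(m,amin=15):
    n,l,st,ce=cv2.connectedComponentsWithStats(m.astype(np.uint8));return [(st[i],ce[i],l==i) for i in range(1,n) if st[i][4]>=amin]
E
python3 - <<'E'
from h import *
c=camera_info("top");p=cv2.imread("pics/top0.png");D=np.load("pics/top0.npy")
h=cv2.cvtColor(p,cv2.COLOR_BGR2HSV);H,S,V=cv2.split(h)
def show(name,m,z,amin=12):
    for st,ce,_ in blobs(m,amin):
        print(name,st,ce.round(1),onz(c,ce,z).round(4),'depth',dep(c,ce,D).round(4))
box=np.zeros(H.shape,bool);box[150:260,190:360]=1
show('red',((H<6)|(H>174))&(S>150)&(V>80)&box,.077)
rk=np.zeros(H.shape,bool);rk[200:240,195:262]=1
show('orange',(H>7)&(H<25)&(S>120)&rk,.066,6)
show('green',(H>40)&(H<80)&(S>100)&rk,.066,6)
show('blue',(H>95)&(H<130)&(S>120)&rk,.066,6)
o=p[195:240,192:268];cv2.imwrite("pics/rk.png",cv2.resize(o,None,fx=10,fy=10,interpolation=cv2.INTER_NEAREST))
o=p[200:260,388:535];cv2.imwrite("pics/ph.png",cv2.resize(o,None,fx=5,fy=5,interpolation=cv2.INTER_NEAREST))
# height maps
ys,xs=np.mgrid[0:400,0:640]
d=np.stack([(xs-c['K'][0,2])/c['K'][0,0],(ys-c['K'][1,2])/c['K'][1,1],np.ones(xs.shape)],-1)*D[...,None]
W=d@R.from_quat(c['orientation']).as_matrix().T+c['origin']
np.save("pics/W.npy",W)
print(W[218,198:262,2].round(3)); print(W[230,400:530:4,2].round(3))
E
```

```text
red [319 188  11  11  99] [323.7 193.1] [0.588  0.0562 0.077 ] depth [0.5881 0.0562 0.076 ]
orange [202 219  14   4  45] [208.9 220.8] [0.5131 0.3345 0.066 ] depth [0.5131 0.3353 0.0634]
green [221 217  10   4  29] [225.7 218.2] [0.5204 0.294  0.066 ] depth [0.5204 0.2937 0.0674]
blue [240 214  10   4  26] [244.4 215.5] [0.5283 0.2487 0.066 ] depth [0.5284 0.2493 0.0627]
[-0.001  0.001 -0.002 -0.002  0.067  0.068  0.066  0.063  0.068  0.064
  0.067  0.065  0.064  0.061  0.052  0.043  0.031  0.024  0.012  0.016
  0.017  0.017  0.018  0.066  0.067  0.067  0.067  0.067  0.067  0.987
  0.065  0.068  0.061  0.047  0.036  0.025  0.016  0.018  0.017  0.019
  0.018  0.068  0.063  0.066  0.066  0.064  0.065  0.066  0.066  0.068
  0.063  0.051  0.036  0.018  0.016  0.019  0.02   0.016  0.02   0.011
 -0.     0.     0.002  0.001]
[0.047 0.085 0.106 0.105 0.104 0.112 0.111 0.106 0.103 0.114 0.103 0.011
 0.015 0.013 0.013 0.014 0.014 0.016 0.012 0.015 0.028 0.064 0.084 0.093
 0.103 0.106 0.106 0.106 0.107 0.107 0.107 0.106 0.105]
```

Run:
```python
from h import *
p=cv2.imread("pics/side0.png");o=p[235:310,245:325];cv2.imwrite("pics/srk.png",cv2.resize(o,None,fx=7,fy=7,interpolation=cv2.INTER_NEAREST))
```

```text
(no output)
```

View pics/rk.png

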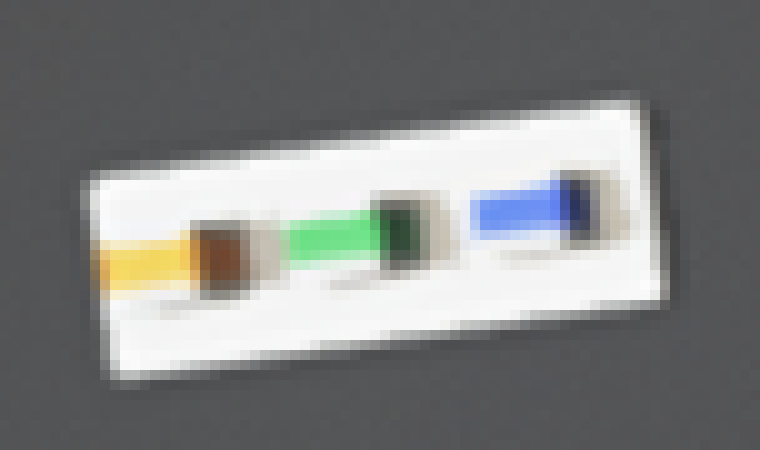

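View pics/ph.png

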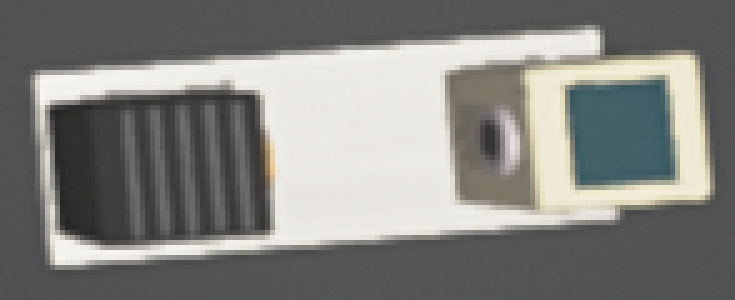

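View pics/srk.png

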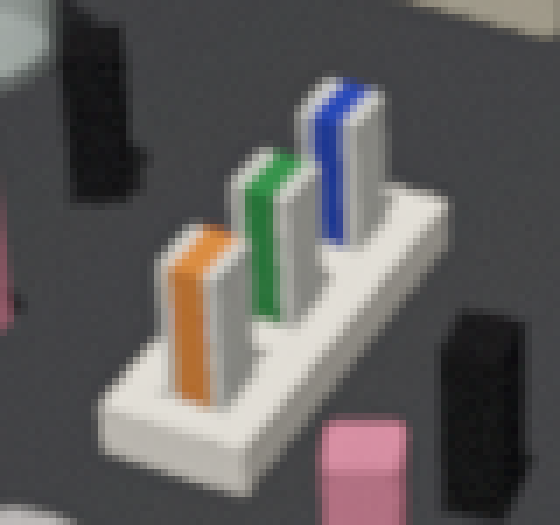

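Run:
```python
from h import *
c=camera_info("top")
def cs(L,x0,y0,k,z):
    P=[onz(c,((x+.5)/k-.5+x0,(y+.5)/k-.5+y0),z)[:2] for x,y in L];P=np.array(P)
    print(P.round(4).tolist())
    e=[P[(i+1)%4]-P[i] for i in range(4)]
    for v in e: print(' len',np.linalg.norm(v).round(4),'ang',np.degrees(np.arctan2(v[1],v[0])).round(2))
    print(' ctr',P.mean(0).round(4))
cs([(90,178),(640,95),(665,303),(118,382)],192,195,10,.018)
cs([(35,72),(600,28),(618,217),(52,266)],388,200,5,.012)
# lamp top, detector top
print('det top');cs([(527,67),(696,53),(712,200),(540,210)],388,200,5,.105)
s=sense();Rt=R.from_quat(s['tool_rot']).as_matrix();print(Rt.round(3), s['t'])
```

```text
[[0.5338, 0.3699], [0.5591, 0.2297], [0.5057, 0.2213], [0.4817, 0.3605]]
 len 0.1425 ang -79.77
 len 0.0541 ang -171.1
 len 0.1412 ang 99.77
 len 0.0529 ang 10.29
 ctr [0.5201 0.2953]
[[0.5434, -0.1327], [0.5748, -0.4311], [0.4759, -0.4405], [0.4428, -0.1432]]
 len 0.3001 ang -84.0
 len 0.0993 ang -174.54
 len 0.2992 ang 96.35
 len 0.1011 ang 5.95
 ctr [ 0.5092 -0.2869]
det top
[[0.55, -0.347], [0.5589, -0.4283], [0.4893, -0.4357], [0.4824, -0.3533]]
 len 0.0818 ang -83.75
 len 0.07 ang -173.91
 len 0.0827 ang 94.76
 len 0.0679 ang 5.34
 ctr [ 0.5202 -0.3911]
[[ 0.918  0.397 -0.   ]
 [ 0.397 -0.918  0.002]
 [ 0.    -0.002 -1.   ]] 0.15
```

```bash
cat >> h.py <<'E'
def rel(target,yaw_deg,s=None):
    # yaw: world direction of tool y axis
    s=s or sense();R0=R.from_quat(s['tool_rot']);a=np.radians(yaw_deg)
    y=np.array([np.cos(a),np.sin(a),0]);z=np.array([0,0,-1.]);T=R.from_matrix(np.stack([np.cross(y,z),y,z],1))
    d=R0.inv().apply(np.array(target)-s['tcp_pos'])
    print('t',round(s['t'],2),'tcp',s['tcp_pos'].round(4),'gap',round(s['finger_gap'],3),'F',s['force'].round(1))
    print('shift(10cm)',(d/.1).round(4),'turn(rev)',((R0.inv()*T).as_rotvec()/2/np.pi).round(4))
E
python3 -c "
from h import *
c=camera_info('top');print(onz(c,(343,127),.15),onz(c,(274,271),.05))
rel([.588,.056,.13],10.1)"
python3 -m inch '[[1,[0.3,-0.236,0],[0,0,-0.023]],[1,[0.6,-0.472,0],[0,0,-0.046]],[1,[0.8,-0.63,0],[0,0,-0.069]],[1,[1,-0.786,0],[0,0,-0.09]]]'
python3 -c "
from h import *
rel([.588,.056,.13],10.1)"
```

```text
[0.73403417 0.01847544 0.15      ] [0.39321392 0.17328669 0.05      ]
t 0.15 tcp [ 0.2483 -0.5729  0.2305] gap 0.996 F [ 0.5 -0.6 -0.2]
shift(10cm) [ 5.6167 -4.4194  1.0144] turn(rev) [-2.00e-04 -2.00e-04 -2.13e-01]
t: 0.55
tcp_pos: [0.3094, -0.46, 0.231]
tool_rot: [0.882, 0.471, 0.0, -0.0]
force: [0.2, -0.5, 0.9]
finger_gap: 0.329
t 0.55 tcp [ 0.3094 -0.46    0.231 ] gap 0.329 F [ 0.2 -0.5  0.9]
shift(10cm) [ 5.8373 -0.5586  1.0139] turn(rev) [-1.000e-04 -1.000e-04 -1.221e-01]
```

```bash
python3 -m inch '[[1,[0.4,-0.04,0],[0,0,-0.022]],[1,[0.8,-0.08,0],[0,0,-0.045]],[1,[1,-0.09,0],[0,0,-0.068]],[1,[1,-0.09,0],[0,0,-0.091]],[1,[1,-0.09,0],[0,0,-0.114]],[1,[1,-0.09,0],[0,0,-0.122]]]'
python3 -c "
from h import *
rel([.588,.056,.13],10.1)"
```

```text
t: 1.15
tcp_pos: [0.3578, -0.3733, 0.2312]
tool_rot: [0.643, 0.766, 0.0, -0.0]
force: [-0.3, -0.4, 0.3]
finger_gap: 0.002
t 1.15 tcp [ 0.3578 -0.3733  0.2312] gap 0.002 F [-0.3 -0.4  0.3]
shift(10cm) [3.8276 3.0122 1.0126] turn(rev) [-0.     -0.0001 -0.0003]
```

```bash
python3 -m inch '[[1,[0,0.4,0],[0,0,0]],[1,[0.0,0.8,0],[0,0,0]],[1,[0.0,1,0],[0,0,0]],[1,[0.0,1,0],[0,0,0]]]'
python3 -c "
from h import *
p,d=snapshot('wrist');cv2.imwrite('pics/w1.png',p);np.save('pics/w1.npy',d)
rel([.588,.056,.13],10.1);print(camera_info('wrist'))"
```

```text
t: 1.55
tcp_pos: [0.4586, -0.3563, 0.231]
tool_rot: [0.643, 0.766, 0.0, 0.001]
force: [-0.9, 0.2, 0.2]
finger_gap: 0.003
t 1.6 tcp [ 0.4568 -0.3563  0.2308] gap -0.002 F [-0.8 -0.  -0.7]
shift(10cm) [3.8366 1.9998 1.0086] turn(rev) [-0.0001 -0.0001 -0.0006]
{'K': array([[277.78387066,   0.        , 317.61244315],
       [  0.        , 277.78387066, 201.25577519],
       [  0.        ,   0.        ,   1.        ]]), 'origin': array([ 0.44605553, -0.29225422,  0.37419323]), 'orientation': array([0.98764774, 0.0855268 , 0.01036552, 0.13088038])}
```

View pics/w1.png

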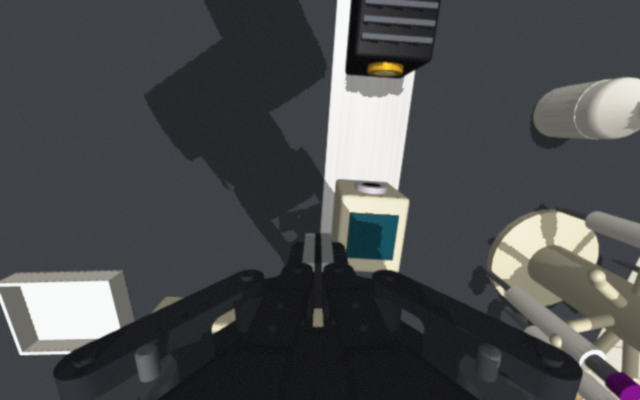

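```bash
python3 -c "
from h import *
p=cv2.imread('pics/w1.png');cv2.imwrite('pics/w1z.png',cv2.resize(p[50:200,310:450],None,fx=5,fy=4,interpolation=cv2.INTER_NEAREST) if 0 else cv2.resize(p[55:200,315:440],None,fx=4,fy=4,interpolation=cv2.INTER_NEAREST))"
```

```text
(no output)
```

View pics/w1z.png

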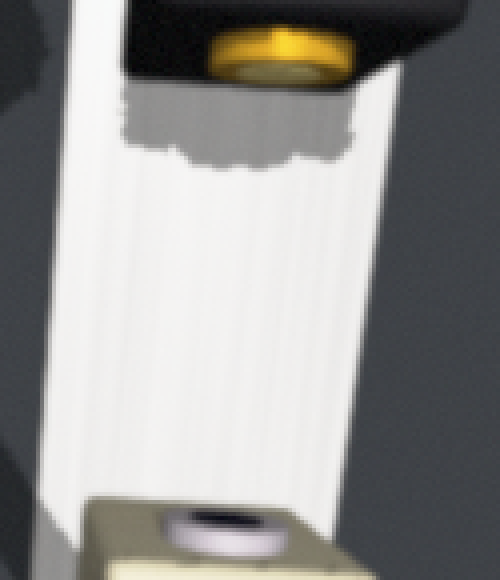

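```bash
python3 - <<'E'
from h import *
c={'K':np.array([[277.78387066,0,317.61244315],[0,277.78387066,201.25577519],[0,0,1]]),'origin':np.array([0.44605553,-0.29225422,0.37419323]),'orientation':np.array([0.98764774,0.0855268,0.01036552,0.13088038])}
f=lambda x,y,z=.012:onz(c,((x+.5)/4-.5+315,(y+.5)/4-.5+55),z)[:2]
L=[f(72,0),f(37,480)];Rr=[f(403,60),f(332,540)]
for e in(L,Rr):
    v=e[0]-e[1];print('edge',np.round(e,4).tolist(),'yaw',np.degrees(np.arctan2(-v[0],v[1])).round(2))
la=[f(123,75),f(358,88)];de=[f(93,497),f(290,513)]
for e in(la,de):
    v=e[1]-e[0];print('face',np.round(e,4).tolist(),'len',np.linalg.norm(v),'yaw',np.degrees(np.arctan2(v[1],v[0])).round(2))
for yaw in(6.0,):
    a=np.radians(yaw);ux=np.array([np.cos(a),np.sin(a)]);uy=np.array([-np.sin(a),np.cos(a)])
    xl=np.mean([p@ux for p in L]);xr=np.mean([p@ux for p in Rr]);yl=np.mean([p@uy for p in la]);yd=np.mean([p@uy for p in de])
    print('width',xr-xl,'gap',yl-yd,'center',((xl+xr)/2*ux+(yl+yd)/2*uy).round(4), 'lamp x off',np.mean([p@ux for p in la])-(xl+xr)/2)
E
python3 -m inch '[[1,[0.4,0.2,0],[0,0,0]],[1,[0.8,0.4,0],[0,0,0]],[1,[1,0.5,0],[0,0,0]]]'
python3 -m inch '[[1,[0.4,0.2,0],[0,0,0]],[1,[0.8,0.4,0],[0,0,0]],[1,[1,0.5,0],[0,0,0]]]'
python3 -m inch '[[1,[0.4,0.2,0],[0,0,0]],[1,[0.8,0.4,0],[0,0,0]],[1,[1,0.5,0],[0,0,0]]]'
python3 -m inch '[[1,[0.4,0.2,0],[0,0,0]],[1,[0.8,0.4,0],[0,0,0]],[1,[0.8,0.5,0],[0,0,0]],[1,[0.8,0.5,0],[0,0,0]]]'
python3 -c "
from h import *
rel([.588,.056,.1],10.1)
c=camera_info('wrist');p,d=snapshot('wrist');cv2.imwrite('pics/w2.png',p)
h=cv2.cvtColor(p,cv2.COLOR_BGR2HSV);H,S,V=cv2.split(h)
for st,ce,_ in blobs(((H<6)|(H>174))&(S>150)&(V>80),60): print(st,ce,onz(c,ce,.077),dep(c,ce,d))
"
```

```text
edge [[0.4488, -0.2087], [0.464, -0.3514]] yaw 6.09
edge [[0.5494, -0.2077], [0.5646, -0.3543]] yaw 5.91
face [[0.4677, -0.2261], [0.5381, -0.2175]] len 0.07091181913344463 yaw 6.95
face [[0.4833, -0.3538], [0.5486, -0.3478]] len 0.06562255663217137 yaw 5.2
width 0.09990314948754331 gap 0.12964795096835585 center [ 0.5073 -0.2865] lamp x off 0.0023369883214238163
t: 1.9
tcp_pos: [0.487, -0.247, 0.2309]
tool_rot: [0.644, 0.765, 0.0, -0.002]
force: [1.1, -0.2, -0.2]
finger_gap: 0.0
t: 2.2
tcp_pos: [0.5196, -0.1402, 0.2311]
tool_rot: [0.644, 0.765, -0.0, -0.001]
force: [-0.2, 0.5, -0.5]
finger_gap: 0.001
t: 2.5
tcp_pos: [0.5523, -0.0337, 0.2312]
tool_rot: [0.644, 0.765, -0.0, -0.001]
force: [0.8, -0.4, -0.0]
finger_gap: -0.0
t: 2.9
tcp_pos: [0.5894, 0.0514, 0.2312]
tool_rot: [0.644, 0.765, -0.0, 0.0]
force: [-0.5, -0.1, -1.1]
finger_gap: -0.0
t 2.9 tcp [0.5894 0.0514 0.2312] gap -0.0 F [-0.5 -0.1 -1.1]
shift(10cm) [ 0.0488 -0.0062  1.3121] turn(rev) [ 0.      0.0001 -0.0007]
[306 170  26  27 546] [318.27472527 182.67032967] [0.58908966 0.05692256 0.077     ] [0.58907996 0.05697627 0.07727208]
```

View pics/w2.png

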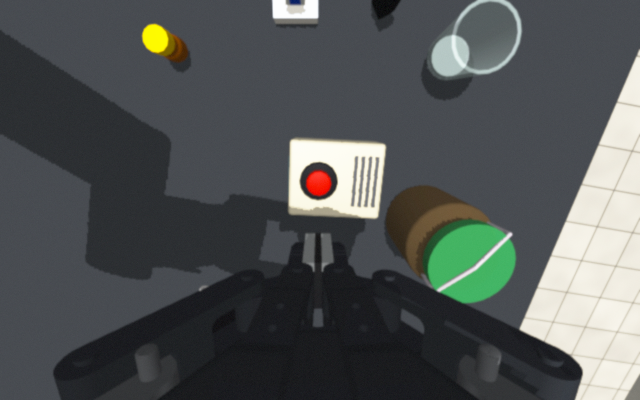

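The wrist view shows the red button at (318,183). That puts it at (0.589, 0.057, 0.077), which agrees with the top camera. Descending now.

```bash
python3 -m inch '[[1,[0.055,0,0.4],[0,0,0]],[1,[0.055,0,0.8],[0,0,0]],[1,[0.055,0,1],[0,0,0]],[1,[0.055,0,1],[0,0,0]]]'
python3 -m inch '[[1,[0,0,0.3],[0,0,0]],[1,[0,0,0.45],[0,0,0]],[1,[0,0,0.52],[0,0,0]],[1,[0,0,0.55],[0,0,0]],[1,[0,0,0.57],[0,0,0]],[1,[0,0,0.59],[0,0,0]],[1,[0,0,0.60],[0,0,0]],[1,[0,0,0.60],[0,0,0]]]'
python3 -c "
from h import *
rel([.588,.056,.1],10.1)"
```

```text
t: 3.35
tcp_pos: [0.5846, 0.055, 0.1281]
tool_rot: [0.646, 0.764, -0.003, -0.003]
force: [0.2, -0.4, -0.2]
finger_gap: 0.001
t: 4.15
tcp_pos: [0.5888, 0.0564, 0.0722]
tool_rot: [0.644, 0.765, 0.0, 0.001]
force: [-1.6, -3.2, 4.0]
finger_gap: -0.004
t 4.15 tcp [0.5888 0.0564 0.0722] gap -0.004 F [-1.6 -3.2  4. ]
shift(10cm) [-0.0027 -0.0084 -0.2781] turn(rev) [ 0.0003  0.0002 -0.0009]
```

```bash
python3 -m inch '[[1,[0,0,0.01],[0,0,0]],[1,[0,0,0.02],[0,0,0]],[1,[0,0,0.025],[0,0,0]],[1,[0,0,0.025],[0,0,0]]]'
```

```text
t: 4.55
tcp_pos: [0.5889, 0.0565, 0.0709]
tool_rot: [0.644, 0.765, 0.0, 0.001]
force: [-2.3, -3.8, 15.1]
finger_gap: 0.002
```

The force jumped to 15 N at z=0.071, so the button is at its bottom stop. I'll release it and go up.

```bash
python3 -m inch '[[1,[0,0,-0.1],[0,0,0]],[1,[0,0,-0.5],[0,0,0]],[1,[0,0,-1],[0,0,0]],[1,[0,0,-1],[0,0,0]]]'
python3 -c "
from h import *
p,d=snapshot('top');cv2.imwrite('pics/t2.png',p)
p,d=snapshot('side');cv2.imwrite('pics/s2.png',cv2.resize(p[190:300,220:370],None,fx=5,fy=5))
rel([.513,.338,.2],10.1)"
```

```text
t: 4.95
tcp_pos: [0.5929, 0.0574, 0.1751]
tool_rot: [0.644, 0.765, 0.004, 0.005]
force: [0.6, -0.8, -0.2]
finger_gap: 0.001
t 5.05 tcp [0.5888 0.0575 0.17  ] gap -0.002 F [-0.7  0.2 -1.2]
shift(10cm) [ 2.8926 -0.2715 -0.3007] turn(rev) [ 0.0005 -0.     -0.001 ]
```

View pics/s2.png

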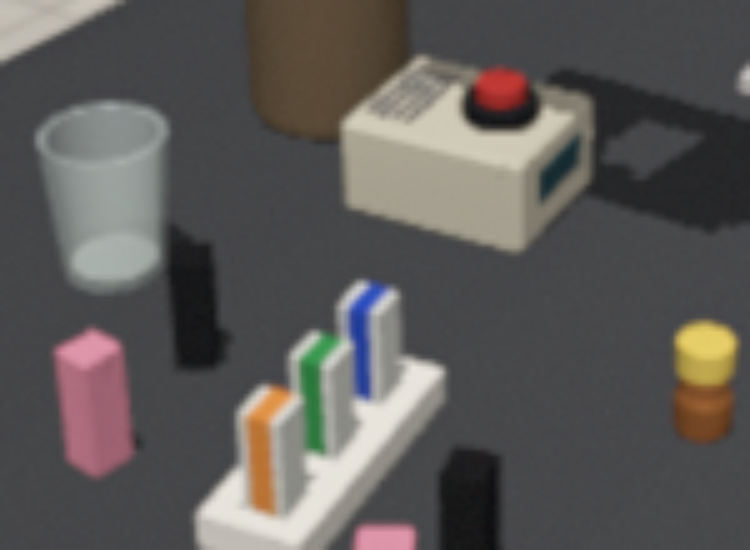

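The button in the crop at (502,90) is back up and standing proud. I'll move to just short of the amber standard and look from above.

```bash
python3 -m inch '[[1,[0.4,-0.05,-0.1],[0,0,0]],[1,[0.8,-0.1,-0.2],[0,0,0]],[1,[1,-0.15,-0.3],[0,0,0]]]'
python3 -m inch '[[0,[0.4,-0.05,0],[0,0,0]],[-0.2,[0.8,-0.1,0],[0,0,0]],[-0.2,[1,-0.12,0],[0,0,0]],[-0.2,[1,-0.12,0],[0,0,0]],[-0.2,[1,-0.12,0],[0,0,0]]]'
python3 -c "
from h import *
c=camera_info('wrist');p,d=snapshot('wrist');cv2.imwrite('pics/w3.png',p);np.save('pics/w3.npy',d)
import pickle;pickle.dump(c,open('pics/w3.pkl','wb'));print(c)
rel([.513,.338,.2],10.1)"
```

```text
t: 5.35
tcp_pos: [0.5537, 0.1555, 0.1967]
tool_rot: [0.644, 0.765, -0.001, -0.003]
force: [-0.1, -0.8, -0.1]
finger_gap: -0.002
t: 5.85
tcp_pos: [0.5265, 0.2496, 0.197]
tool_rot: [0.644, 0.765, -0.001, -0.001]
force: [-1.0, -0.2, 0.1]
finger_gap: 0.602
{'K': array([[277.78387066,   0.        , 317.61244315],
       [  0.        , 277.78387066, 201.25577519],
       [  0.        ,   0.        ,   1.        ]]), 'origin': array([0.51613591, 0.31382065, 0.34035503]), 'orientation': array([0.9876057 , 0.08526396, 0.00900576, 0.13146835])}
t 5.9 tcp [0.5271 0.2489 0.1974] gap 0.6 F [ 0.4 -0.4  0.2]
shift(10cm) [ 0.9015  0.0121 -0.0266] turn(rev) [-0.0004  0.0001 -0.001 ]
```

View pics/w3.png

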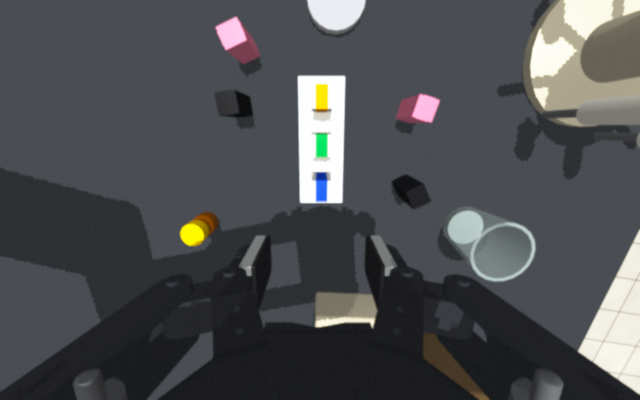

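Run:
```python
from h import *
p=cv2.imread('pics/w3.png');cv2.imwrite('pics/w3z.png',cv2.resize(p[70:210,285:360],None,fx=6,fy=4.2) if 0 else cv2.resize(p[70:170,290:355],None,fx=6,fy=6,interpolation=cv2.INTER_NEAREST))
```

```text
(no output)
```

View pics/w3z.png

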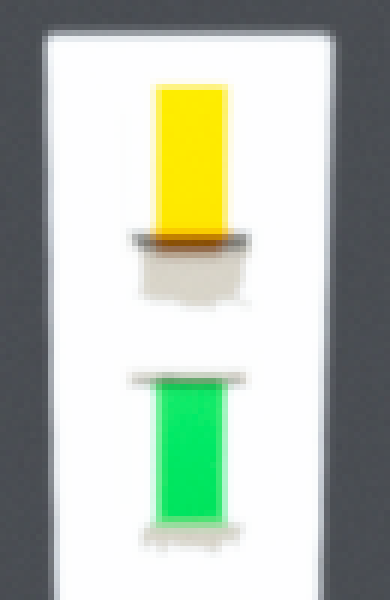

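Run:
```python
from h import *
import pickle;c=pickle.load(open('pics/w3.pkl','rb'))
D=np.load('pics/w3.npy')
f=lambda x,y,z:onz(c,((x+.5)/6-.5+290,(y+.5)/6-.5+70),z)[:2]
a=np.radians(10);u=np.array([np.cos(a),np.sin(a)]);v=np.array([-np.sin(a),np.cos(a)])
A=f(154,85,.066);B=f(229,85,.066);C=f(229,228,.066)
print('amber far edge',A.round(4),B.round(4),'w',np.linalg.norm(B-A),'ang',np.degrees(np.arctan2(*(B-A)[::-1])),'len',np.linalg.norm(C-B))
print('ctr from far edge', ((A+B)/2-.011*v).round(4))
l1,l2=f(47,60,.018),f(55,580,.018);r1,r2=f(332,60,.018),f(323,580,.018)
print('rack w',np.linalg.norm(r1-l1),'mid',((l1+r1)/2).round(4),((l2+r2)/2).round(4),[np.degrees(np.arctan2(-(p-q)[0],(p-q)[1])).round(2) for p,q in((l1,l2),(r1,r2))])
t=(f(47,35,.018)+f(332,35,.018))/2;print('rack far edge ctr',t.round(4),'amber pred',(t-.025*v).round(4))
for r in range(83,120,2): print(r,dep(c,(321,r),D).round(4),end=' ')
```

```text
amber far edge [0.5063 0.3502] [0.5176 0.3522] w 0.011474940000362538 ang 9.797130840196848 len 0.020770463308868028
ctr from far edge [0.5139 0.3403]
rack w 0.05104831095542993 mid [0.5102 0.3617] [0.5263 0.2698] [np.float64(9.7), np.float64(10.23)]
rack far edge ctr [0.5095 0.3658] amber pred [0.5138 0.3412]
83 [0.5106 0.3582 0.019 ] 85 [0.5117 0.3502 0.0651] 87 [0.512  0.3483 0.0666] 89 [0.5124 0.3464 0.0681] 91 [0.5126 0.3448 0.0671] 93 [0.5129 0.3433 0.0655] 95 [0.5132 0.3415 0.0666] 97 [0.5135 0.3398 0.0666] 99 [0.5138 0.338  0.0676] 101 [0.5142 0.3363 0.0674] 103 [0.5145 0.3346 0.0666] 105 [0.5148 0.3329 0.0659] 107 [0.5151 0.3311 0.0663] 109 [0.5154 0.3297 0.0604] 111 [0.5156 0.3298 0.0236] 113 [0.516  0.328  0.0186] 115 [0.5163 0.3259 0.0186] 117 [0.5167 0.3238 0.0185] 119 [0.5171 0.3217 0.0182]
```

```bash
python3 -c "
from h import *
rel([.5139,.3403,.1],9.95)"
python3 -m inch '[[-0.2,[0.4,0,0],[0,0,0]],[-0.2,[0.8,0.01,0],[0,0,0]],[-0.2,[0.92,0.015,0],[0,0,0]],[-0.2,[0.922,0.015,0.3],[0,0,-0.0007]],[-0.2,[0.922,0.015,0.6],[0,0,-0.0007]],[-0.2,[0.922,0.015,0.7],[0,0,-0.0007]],[-0.2,[0.922,0.015,0.7],[0,0,-0.0007]],[-0.2,[0.922,0.015,0.7],[0,0,-0.0007]]]'
python3 -c "
from h import *
rel([.5139,.3403,.0353],9.95)
c=camera_info('wrist');p,d=snapshot('wrist');cv2.imwrite('pics/w4.png',p)"
```

```text
t 5.9 tcp [0.5271 0.2489 0.1974] gap 0.6 F [ 0.4 -0.4  0.2]
shift(10cm) [0.9231 0.0276 0.9733] turn(rev) [-0.0004  0.0001 -0.0006]
t: 6.7
tcp_pos: [0.5146, 0.34, 0.1294]
tool_rot: [0.643, 0.766, 0.0, 0.0]
force: [1.0, -0.5, 0.4]
finger_gap: 0.602
t 6.7 tcp [0.5146 0.34   0.1294] gap 0.602 F [ 1.  -0.5  0.4]
shift(10cm) [ 0.0036 -0.0072  0.9413] turn(rev) [ 0.0002 -0.     -0.0001]
```

View pics/w4.png

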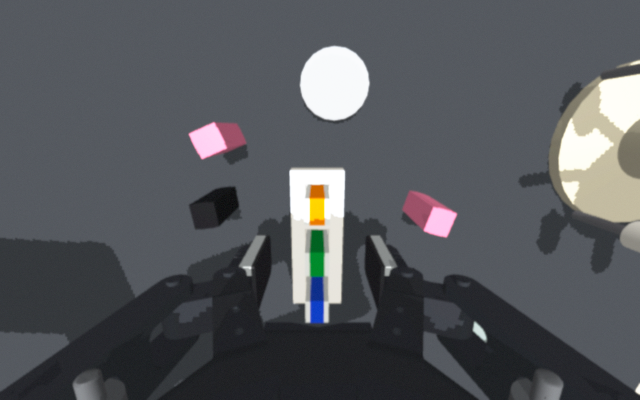

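The jaws straddle the amber at (317,205), with their midline at about column 318. I'll descend and then close.

```bash
python3 -m inch '[[-0.2,[0,-0.003,0.3],[0,0,0]],[-0.2,[0,-0.005,0.6],[0,0,0]],[-0.2,[0.004,-0.007,0.8],[0,0,0]],[-0.2,[0.004,-0.007,0.9],[0,0,0]],[-0.2,[0.004,-0.007,0.94],[0,0,0]],[-0.2,[0.004,-0.007,0.94],[0,0,0]],[-0.2,[0.004,-0.007,0.94],[0,0,0]]]' 40
python3 -c "
from h import *
rel([.5139,.3403,.0353],9.95)
p,d=snapshot('side');cv2.imwrite('pics/s5.png',cv2.resize(p[190:330,200:380],None,fx=4,fy=4))"
```

```text
t: 7.45
tcp_pos: [0.5139, 0.3413, 0.0362]
tool_rot: [0.643, 0.766, 0.001, 0.001]
force: [0.6, 0.3, 0.3]
finger_gap: 0.602
t 7.45 tcp [0.5139 0.3413 0.0362] gap 0.602 F [0.6 0.3 0.3]
shift(10cm) [-0.0095 -0.0012  0.0086] turn(rev) [ 0.0004 -0.0001  0.0001]
```

View pics/s5.png

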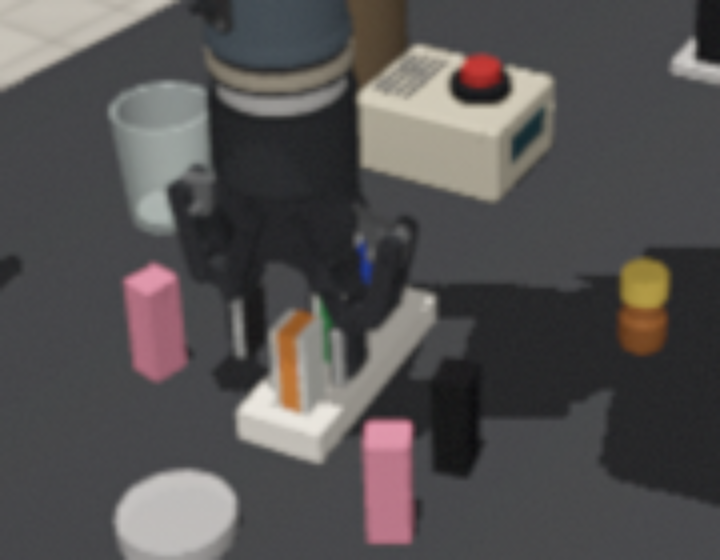

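```bash
python3 -m inch '[[0.2,[-0.005,0,0],[0,0,0]],[0.5,[-0.005,0,0],[0,0,0]],[1,[-0.005,0,0],[0,0,0]],[1,[-0.005,0,0],[0,0,0]],[1,[-0.005,0,0],[0,0,0]],[1,[-0.005,0,0],[0,0,0]]]' 40
python3 -c "
from h import *
p,d=snapshot('side');cv2.imwrite('pics/s6.png',cv2.resize(p[220:320,230:350],None,fx=5,fy=5))
p,d=snapshot('wrist');cv2.imwrite('pics/w6.png',p)
rel([.5139,.3403,.0353],9.95)"
```

```text
t: 8.1
tcp_pos: [0.5132, 0.3405, 0.0355]
tool_rot: [0.643, 0.766, 0.0, 0.0]
force: [-1.3, -0.8, 6.1]
finger_gap: 0.23
t 8.2 tcp [0.5133 0.3405 0.0355] gap 0.225 F [-0.8 -0.8  5.6]
shift(10cm) [-0.0032  0.006   0.0022] turn(rev) [ 0.0001 -0.      0.0001]
```

View pics/s6.png

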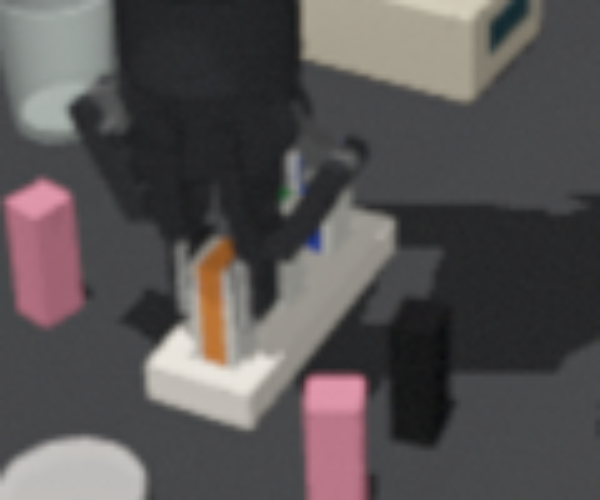

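View pics/w6.png

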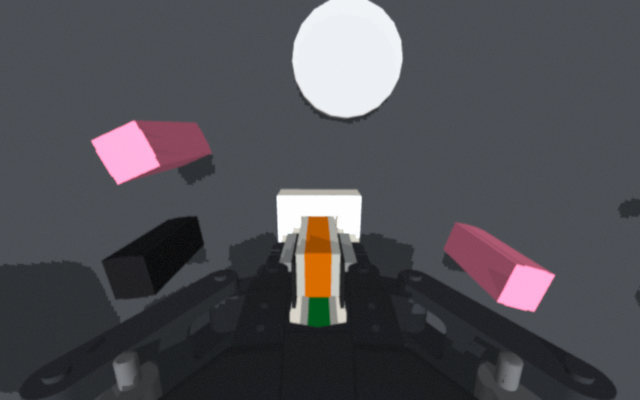

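Gripped on the frosted sides with an opening of about 19.5 mm, as expected. Lifting now.

```bash
python3 -m inch '[[1,[0,0,-0.1],[0,0,0]],[1,[0,0,-0.25],[0,0,0]],[1,[0,0,-0.4],[0,0,0]],[1,[0,0,-0.6],[0,0,0]],[1,[0,0,-0.8],[0,0,0]],[1,[0,0,-1],[0,0,0]]]'
python3 -m inch '[[1,[0,0,-0.2],[0,0,0]],[1,[0,0,-0.4],[0,0,0]],[1,[0,0,-0.6],[0,0,0]],[1,[0,0,-0.7],[0,0,0]],[1,[0,0,-0.7],[0,0,0]]]'
python3 -c "
from h import *
p,d=snapshot('side');cv2.imwrite('pics/s7.png',p)
p,d=snapshot('wrist');cv2.imwrite('pics/w7.png',p)
rel([.5083,-.2867,.2],6.0)"
```

```text
t: 8.8
tcp_pos: [0.5126, 0.3403, 0.1368]
tool_rot: [0.643, 0.766, 0.0, 0.0]
force: [-0.3, 0.5, -1.0]
finger_gap: 0.225
t: 9.3
tcp_pos: [0.5136, 0.3408, 0.2072]
tool_rot: [0.643, 0.766, 0.002, 0.001]
force: [0.0, 0.2, 0.3]
finger_gap: 0.231
t 9.4 tcp [0.5124 0.3401 0.2047] gap 0.228 F [ 0.8  0.9 -1.5]
shift(10cm) [-6.1662 -1.128   0.0487] turn(rev) [-0.0001  0.      0.0111]
```

View pics/s7.png

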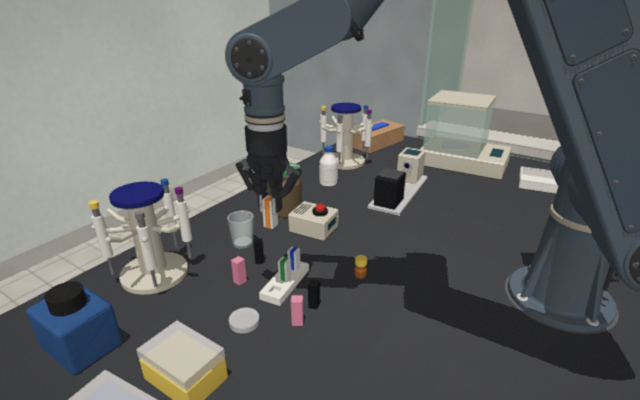

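View pics/w7.png

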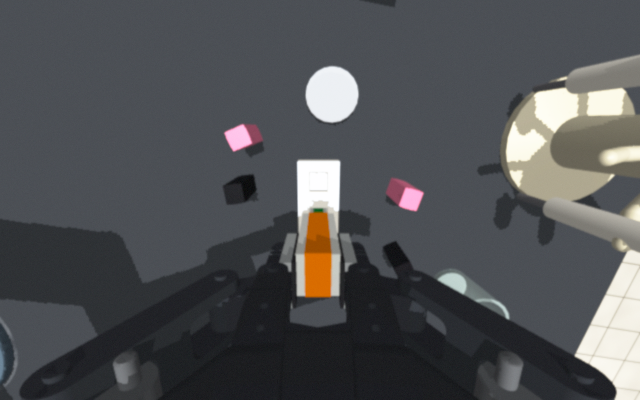

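The amber is lifted and upright, and its socket at the far end of the rack is empty. The other standards haven't moved. Carrying it over now.

```bash
python3 -m inch '[[1,[-0.3,-0.04,0],[0,0,0.0037]],[1,[-0.6,-0.1,0],[0,0,0.0074]],[1,[-1,-0.18,0],[0,0,0.0111]]]'
for i in 1 2 3 4; do python3 -m inch '[[1,[-0.33,-0.037,0],[0,0,0]],[1,[-0.66,-0.074,0],[0,0,0]],[1,[-1,-0.11,0],[0,0,0]]]' |grep tcp; done
python3 -c "
from h import *
rel([.5083,-.2867,.2],6.0)"
```

```text
t: 9.7
tcp_pos: [0.5116, 0.2384, 0.2034]
tool_rot: [0.669, 0.744, -0.001, -0.001]
force: [1.3, -0.6, -0.9]
finger_gap: 0.225
tcp_pos: [0.5109, 0.1368, 0.2035]
tcp_pos: [0.5104, 0.0364, 0.2036]
tcp_pos: [0.5099, -0.064, 0.2036]
tcp_pos: [0.5095, -0.1645, 0.2035]
t 10.9 tcp [ 0.5095 -0.1645  0.2035] gap 0.233 F [-0.1 -0.3 -1.4]
shift(10cm) [-1.2144 -0.139   0.0325] turn(rev) [-0.0004 -0.0003 -0.    ]
```

```bash
python3 -m inch '[[1,[-0.3,-0.03,-0.1],[0,0,0]],[1,[-0.6,-0.06,-0.2],[0,0,0]],[1,[-1,-0.12,-0.3],[0,0,0]]]' | grep tcp
python3 -m inch '[[1,[-0.4,-0.04,0],[0,0,0]],[1,[-0.8,-0.1,0],[0,0,0]],[1,[-0.9,-0.1,0],[0,0,0]],[1,[-0.9,-0.1,0],[0,0,0]],[1,[-0.9,-0.1,0],[0,0,0]]]'
python3 -c "
from h import *
import pickle
rel([.5083,-.2867,.2],6.0)
c=camera_info('wrist');p,d=snapshot('wrist');cv2.imwrite('pics/w8.png',p);np.save('pics/w8.npy',d);pickle.dump(c,open('pics/w8.pkl','wb'))
p=cv2.resize(p[60:260,240:400],None,fx=3,fy=3,interpolation=cv2.INTER_NEAREST);cv2.imwrite('pics/w8z.png',p)"
```

```text
tcp_pos: [0.5081, -0.2641, 0.2335]
t: 11.7
tcp_pos: [0.5078, -0.3533, 0.2335]
tool_rot: [0.669, 0.743, 0.0, -0.002]
force: [0.5, 0.0, -0.2]
finger_gap: 0.227
t 11.7 tcp [ 0.5078 -0.3533  0.2335] gap 0.227 F [ 0.5  0.  -0.2]
shift(10cm) [0.6612 0.0749 0.3371] turn(rev) [-0.0003 -0.0005  0.    ]
```

View pics/w8.png

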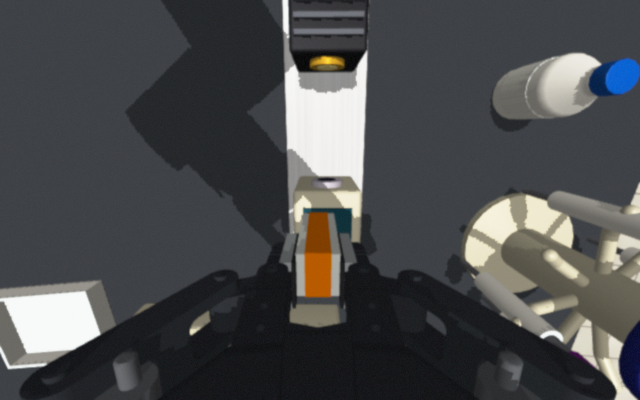

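View pics/w8z.png

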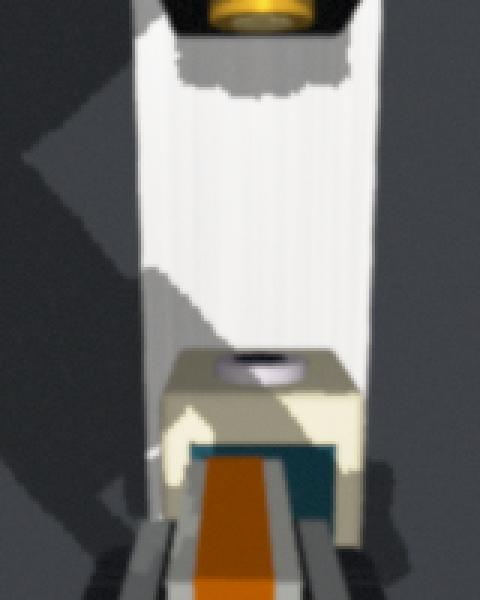

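Run:
```python
from h import *
import pickle;c=pickle.load(open('pics/w8.pkl','rb'));D=np.load('pics/w8.npy')
f=lambda x,y,z:onz(c,((x+.5)/3-.5+240,(y+.5)/3-.5+60),z)[:2]
a=np.radians(6);u=np.array([np.cos(a),np.sin(a)]);v=np.array([-np.sin(a),np.cos(a)])
q=lambda p:(round(p@u*1000,1),round(p@v*1000,1))
print('nominal',q(np.array([.5083,-.2867])))
for n,x,y,z in[('L',135,40,.012),('L',141,250,.012),('R',379,40,.012),('R',372,340,.012),('lamp bot',200,36,.012),('lamp bot',320,36,.012),('det bot',180,348,.012),('det bot',340,348,.012),('det top',165,391,.105),('det top',358,391,.105),('det bot corner',360,391,.105)]:
    print(n,q(f(x,y,z)))
l=[f(135,40,.012),f(141,250,.012)];r=[f(379,40,.012),f(372,340,.012)]
for p,s in(l,r): print('yaw',np.degrees(np.arctan2(-(p-s)[0],(p-s)[1])).round(2))
# depth column
for row in list(range(62,84,1))+list(range(170,200,2)):
    P=dep(c,(322,row),D); print(row,q(P[:2]),round(P[2],3),end=' | ')
print()
for z in(.008,): pass
```

```text
nominal (np.float64(475.5), np.float64(-338.3))
L (np.float64(427.7), np.float64(-276.5))
L (np.float64(427.7), np.float64(-359.6))
R (np.float64(526.2), np.float64(-276.5))
R (np.float64(528.6), np.float64(-398.5))
lamp bot (np.float64(453.9), np.float64(-275.0))
lamp bot (np.float64(502.3), np.float64(-275.0))
det bot (np.float64(443.8), np.float64(-402.1))
det bot (np.float64(514.6), np.float64(-402.1))
det top (np.float64(444.9), np.float64(-400.8))
det top (np.float64(509.4), np.float64(-400.7))
det bot corner (np.float64(510.0), np.float64(-400.7))
yaw 6.04
yaw 7.13
62 (np.float64(471.9), np.float64(-281.1)) 0.093 | 63 (np.float64(471.9), np.float64(-281.7)) 0.092 | 64 (np.float64(472.0), np.float64(-282.1)) 0.089 | 65 (np.float64(472.0), np.float64(-282.1)) 0.085 | 66 (np.float64(472.0), np.float64(-282.8)) 0.084 | 67 (np.float64(472.1), np.float64(-282.6)) 0.079 | 68 (np.float64(472.2), np.float64(-282.9)) 0.075 | 69 (np.float64(472.2), np.float64(-282.8)) 0.07 | 70 (np.float64(472.3), np.float64(-282.2)) 0.061 | 71 (np.float64(472.8), np.float64(-276.4)) 0.024 | 72 (np.float
[... 678 characters left out ...]
.float64(-397.0)) 0.013 | 174 (np.float64(473.4), np.float64(-399.7)) 0.013 | 176 (np.float64(473.4), np.float64(-401.5)) 0.018 | 178 (np.float64(472.7), np.float64(-394.9)) 0.07 | 180 (np.float64(472.6), np.float64(-395.0)) 0.081 | 182 (np.float64(472.4), np.float64(-395.3)) 0.091 | 184 (np.float64(472.4), np.float64(-397.2)) 0.092 | 186 (np.float64(472.5), np.float64(-399.5)) 0.092 | 188 (np.float64(472.4), np.float64(-401.0)) 0.094 | 190 (np.float64(472.3), np.float64(-401.5)) 0.102 | 192 (np.float64(472.3), np.float64(-402.9)) 0.105 | 194 (np.float64(472.3), np.float64(-404.8)) 0.105 | 196 (np.float64(472.3), np.float64(-407.0)) 0.105 | 198 (np.float64(472.3), np.float64(-408.9)) 0.106 |
```

Run:
```python
from h import *
import pickle;c=pickle.load(open('pics/w8.pkl','rb'));D=np.load('pics/w8.npy')
p=cv2.imread('pics/w8.png');H,S,V=cv2.split(cv2.cvtColor(p,cv2.COLOR_BGR2HSV))
f=lambda uv,z:onz(c,uv,z)[:2]
a=np.radians(6);u=np.array([np.cos(a),np.sin(a)]);v=np.array([-np.sin(a),np.cos(a)])
q=lambda p:(round(p@u*1000,1),round(p@v*1000,1))
m=(H>5)&(H<30)&(S>130)
for row in(58,60,62,64,66,214,225,235,250,260,270,280,290,295,298):
    cs=[x for x in np.where(m[row])[0] if 280<x<360]
    if not cs: continue
    mid=(cs[0]+cs[-1])/2; P=dep(c,(mid,row),D)
    print(row,cs[0],cs[-1],'mid',mid,'depthpt',q(P[:2]),P[2].round(4))
print('lamp port',q(f((327.2,61),.09)),'det port',q(f((326.9,180),.085)))
```

```text
58 310 343 mid 326.5 depthpt (np.float64(476.1), np.float64(-277.7)) 0.0931
60 309 345 mid 327.0 depthpt (np.float64(476.6), np.float64(-279.6)) 0.094
62 309 345 mid 327.0 depthpt (np.float64(476.6), np.float64(-281.2)) 0.0932
64 309 345 mid 327.0 depthpt (np.float64(476.7), np.float64(-282.0)) 0.089
66 309 345 mid 327.0 depthpt (np.float64(476.9), np.float64(-282.9)) 0.0845
214 309 327 mid 318.0 depthpt (np.float64(468.5), np.float64(-393.3)) 0.2085
225 308 328 mid 318.0 depthpt (np.float64(468.5), np.float64(-393.1)) 0.2296
235 307 329 mid 318.0 depthpt (np.float64(468.5), np.float64(-393.1)) 0.2445
250 305 330 mid 317.5 depthpt (np.float64(468.3), np.float64(-393.1)) 0.2625
260 305 330 mid 317.5 depthpt (np.float64(468.3), np.float64(-396.7)) 0.265
270 305 330 mid 317.5 depthpt (np.float64(468.3), np.float64(-401.6)) 0.2651
280 305 330 mid 317.5 depthpt (np.float64(468.3), np.float64(-406.8)) 0.2646
290 305 330 mid 317.5 depthpt (np.float64(468.3), np.float64(-411.7)) 0.265
295 305 330 mid 317.5 depthpt (np.float64(468.3), np.float64(-414.0)) 0.2654
lamp port (np.float64(476.9), np.float64(-279.6)) det port (np.float64(477.7), np.float64(-394.3))
```

Relative to the ports, the amber needs about +65.8 mm along tool x, +8.6 mm along y, and 149.5 mm down. First I'll centre it above the gap, then lower it.

```bash
python3 -m inch '[[1,[0.2,0.03,0],[0,0,0]],[1,[0.4,0.06,0],[0,0,0]],[1,[0.6,0.086,0],[0,0,0]],[1,[0.658,0.086,0],[0,0,0]],[1,[0.658,0.086,0.2],[0,0,0]],[1,[0.658,0.086,0.4],[0,0,0]],[1,[0.658,0.086,0.4],[0,0,0]],[1,[0.658,0.086,0.4],[0,0,0]]]'
python3 -c "
from h import *
import pickle
rel([.5168,-.2886,.084],6.0)
p,d=snapshot('side');cv2.imwrite('pics/s9.png',cv2.resize(p[90:230,340:460],None,fx=5,fy=4))
p,d=snapshot('top');cv2.imwrite('pics/t9.png',cv2.resize(p[160:290,370:550],None,fx=4,fy=4))"
```

```text
t: 12.55
tcp_pos: [0.5103, -0.2882, 0.195]
tool_rot: [0.669, 0.743, -0.0, -0.0]
force: [0.7, 0.3, -0.7]
finger_gap: 0.229
t 12.55 tcp [ 0.5103 -0.2882  0.195 ] gap 0.229 F [ 0.7  0.3 -0.7]
shift(10cm) [-0.0109  0.0642  1.1099] turn(rev) [-0.     -0.      0.0001]
```

View pics/s9.png

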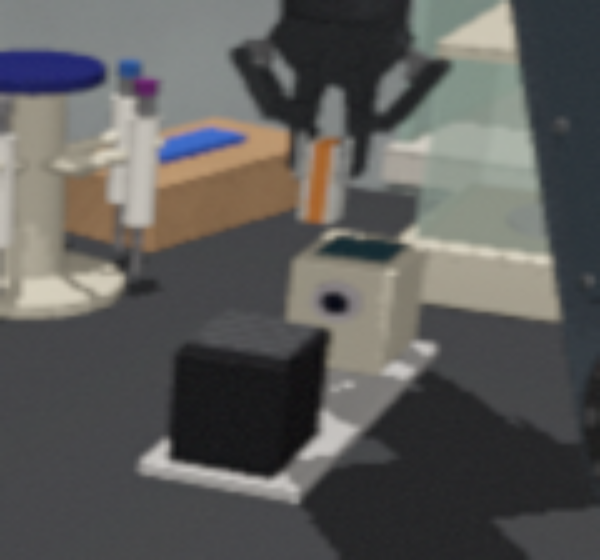

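```bash
python3 -m inch '[[1,[0.014,-0.006,0.15],[0,0,0]],[1,[0.014,-0.006,0.3],[0,0,0]],[1,[0.014,-0.006,0.45],[0,0,0]],[1,[0.014,-0.006,0.6],[0,0,0]],[1,[0.014,-0.006,0.75],[0,0,0]],[1,[0.014,-0.006,0.9],[0,0,0]],[1,[0.014,-0.006,1],[0,0,0]],[1,[0.014,-0.006,1],[0,0,0]],[1,[0.014,-0.006,1],[0,0,0]],[1,[0.014,-0.006,1],[0,0,0]]]'
python3 -c "
from h import *
rel([.50955,-.2866,.084],6.0)"
```

```text
t: 13.65
tcp_pos: [0.5101, -0.2878, 0.0958]
tool_rot: [0.669, 0.743, 0.0, 0.001]
force: [-0.1, -0.8, -0.2]
finger_gap: 0.223
t 13.65 tcp [ 0.5101 -0.2878  0.0958] gap 0.223 F [-0.1 -0.8 -0.2]
shift(10cm) [ 0.0125 -0.0045  0.118 ] turn(rev) [ 0.0002  0.0002 -0.    ]
```

```bash
python3 -m inch '[[1,[0.01,-0.004,0.06],[0,0,0]],[1,[0.012,-0.004,0.11],[0,0,0]],[1,[0.012,-0.004,0.118],[0,0,0]],[1,[0.012,-0.004,0.118],[0,0,0]],[1,[0.012,-0.004,0.118],[0,0,0]],[1,[0.012,-0.004,0.118],[0,0,0]]]'
python3 -c "
from h import *
import pickle
rel([.50955,-.2866,.084],6.0)
p,d=snapshot('side');cv2.imwrite('pics/s10.png',cv2.resize(p[90:230,340:460],None,fx=5,fy=4))
p,d=snapshot('top');cv2.imwrite('pics/t10.png',cv2.resize(p[160:290,370:550],None,fx=4,fy=4))
c=camera_info('wrist');p,d=snapshot('wrist');cv2.imwrite('pics/w10.png',p);np.save('pics/w10.npy',d);pickle.dump(c,open('pics/w10.pkl','wb'))
rel([.50955,-.2866,.084],6.0)"
```

```text
t: 14.25
tcp_pos: [0.5091, -0.2862, 0.0831]
tool_rot: [0.669, 0.743, 0.0, 0.0]
force: [-0.6, -0.8, -0.1]
finger_gap: 0.23
t 14.25 tcp [ 0.5091 -0.2862  0.0831] gap 0.23 F [-0.6 -0.8 -0.1]
shift(10cm) [-0.0049  0.0044 -0.0092] turn(rev) [ 0.  0. -0.]
t 14.4 tcp [ 0.509  -0.2862  0.0831] gap 0.226 F [ 0.   0.8 -0.3]
shift(10cm) [-0.0048  0.0046 -0.0087] turn(rev) [0. 0. 0.]
```

View pics/s10.png

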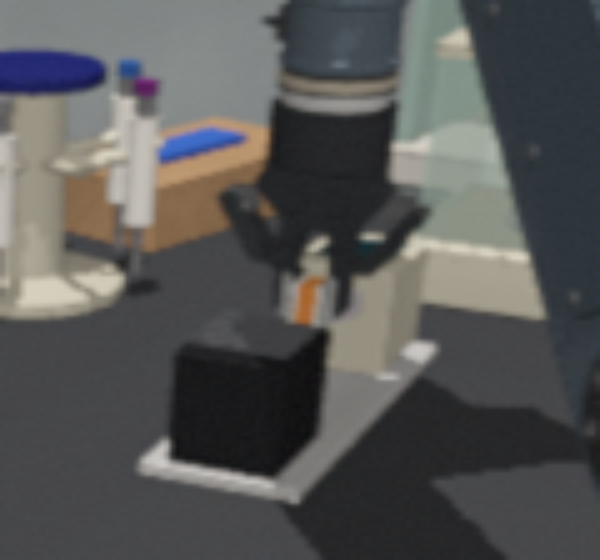

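View pics/t10.png

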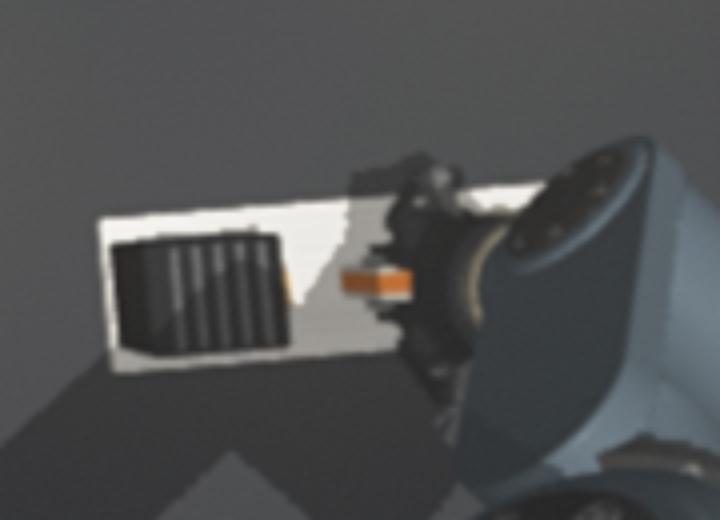

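View pics/w10.png

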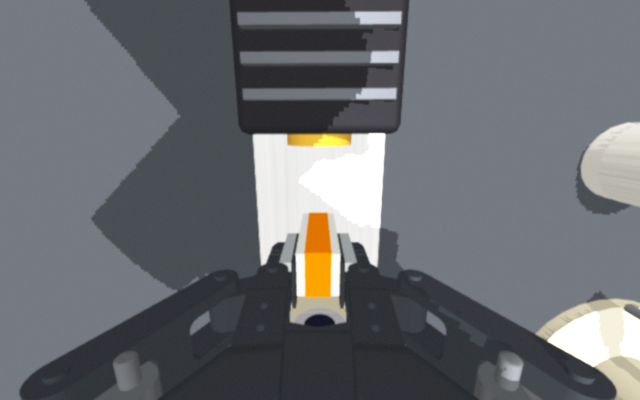

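Run:
```python
from h import *
import pickle;c=pickle.load(open('pics/w10.pkl','rb'));D=np.load('pics/w10.npy')
a=np.radians(6);u=np.array([np.cos(a),np.sin(a)]);v=np.array([-np.sin(a),np.cos(a)])
q=lambda P:(round(P[:2]@u*1000,1),round(P[:2]@v*1000,1),round(P[2]*1000,1))
p=cv2.imread('pics/w10.png');H,S,V=cv2.split(cv2.cvtColor(p,cv2.COLOR_BGR2HSV));m=(H>5)&(H<30)&(S>130)
for row in(137,140,143,216,225,235,245,255,262,270,280,290,294):
    cs=[x for x in np.where(m[row])[0] if 280<x<360]
    mid=(cs[0]+cs[-1])/2;print(row,cs[0],cs[-1],q(dep(c,(mid,row),D)))
print('lamp top edge',q(dep(c,(280,128),D)),q(onz(c,(280,131.5),.105)), 'lamp L/R',q(onz(c,(238,125),.105)),q(onz(c,(402,125),.105)))
print('det port',[q(dep(c,(x,r),D)) for x,r in((320,303),(297,310),(345,310),(320,308))])
print('base',q(onz(c,(256,180),.012)),q(onz(c,(385,180),.012)))
```

```text
137 288 350 (np.float64(477.1), np.float64(-277.7), np.float64(91.6))
140 288 349 (np.float64(476.9), np.float64(-279.1), np.float64(92.8))
143 288 349 (np.float64(476.9), np.float64(-280.5), np.float64(91.8))
216 309 327 (np.float64(476.7), np.float64(-326.9), np.float64(61.6))
225 308 328 (np.float64(476.7), np.float64(-326.5), np.float64(79.1))
235 307 329 (np.float64(476.7), np.float64(-326.8), np.float64(93.1))
245 306 330 (np.float64(476.7), np.float64(-326.5), np.float64(106.1))
255 305 330 (np.float64(476.5), np.float64(-327.5), np.float64(114.7))
262 305 330 (np.float64(476.5), np.float64(-331.0), np.float64(114.4))
270 305 330 (np.float64(476.5), np.float64(-335.5), np.float64(113.5))
280 305 330 (np.float64(476.5), np.float64(-340.1), np.float64(114.2))
290 305 330 (np.float64(476.5), np.float64(-344.9), np.float64(114.7))
294 305 330 (np.float64(476.5), np.float64(-347.4), np.float64(114.2))
lamp top edge (np.float64(460.7), np.float64(-273.5), np.float64(105.5)) (np.float64(460.5), np.float64(-275.0), np.float64(105.0)) lamp L/R (np.float64(442.9), np.float64(-272.3), np.float64(105.0)) (np.float64(512.1), np.float64(-272.3), np.float64(105.0))
det port [(np.float64(478.3), np.float64(-401.3), np.float64(44.7)), (np.float64(461.5), np.float64(-401.5), np.float64(52.7)), (np.float64(496.4), np.float64(-401.6), np.float64(52.4)), (np.float64(478.2), np.float64(-395.4), np.float64(58.7))]
base (np.float64(428.1), np.float64(-313.5), np.float64(12.0)) (np.float64(529.2), np.float64(-313.5), np.float64(12.0))
```

The light path lines up to within about a millimetre. One small trim remains (0.5 mm each way, 0.9 mm up), then I'll let it settle.

```bash
python3 -m inch '[[1,[-0.003,0.003,-0.005],[0,0,0]],[1,[-0.005,0.006,-0.009],[0,0,0]],[1,[-0.005,0.006,-0.009],[0,0,0]],[1,[-0.005,0.006,-0.009],[0,0,0]],[1,[-0.005,0.006,-0.009],[0,0,0]],[1,[-0.005,0.006,-0.009],[0,0,0]]]'
python3 -c "
from h import *
c=camera_info('wrist');p,D=snapshot('wrist')
a=np.radians(6);u=np.array([np.cos(a),np.sin(a)]);v=np.array([-np.sin(a),np.cos(a)])
q=lambda P:(round(P[:2]@u*1000,1),round(P[:2]@v*1000,1),round(P[2]*1000,1))
for r in (225,235,245,270,280,290): print(r,q(dep(c,(318,r),D)))
p,D=snapshot('side');cv2.imwrite('pics/s11.png',p)
rel([.50955,-.2866,.084],6.0);print(np.abs(sense()['qd']).max())"
```

```text
t: 15.0
tcp_pos: [0.5096, -0.2865, 0.0839]
tool_rot: [0.669, 0.743, 0.0, -0.0]
force: [0.9, 0.3, -0.7]
finger_gap: 0.23
225 (np.float64(477.2), np.float64(-327.1), np.float64(79.2))
235 (np.float64(477.2), np.float64(-327.4), np.float64(93.3))
245 (np.float64(477.2), np.float64(-326.9), np.float64(107.0))
270 (np.float64(477.2), np.float64(-335.5), np.float64(115.0))
280 (np.float64(477.2), np.float64(-340.8), np.float64(114.5))
290 (np.float64(477.2), np.float64(-345.7), np.float64(114.9))
t 15.1 tcp [ 0.5096 -0.2865  0.0839] gap 0.226 F [ 0.6  0.3 -0.9]
shift(10cm) [-0.0007 -0.0004 -0.0012] turn(rev) [-0. -0. -0.]
0.0009778769884805478
```

View pics/s11.png

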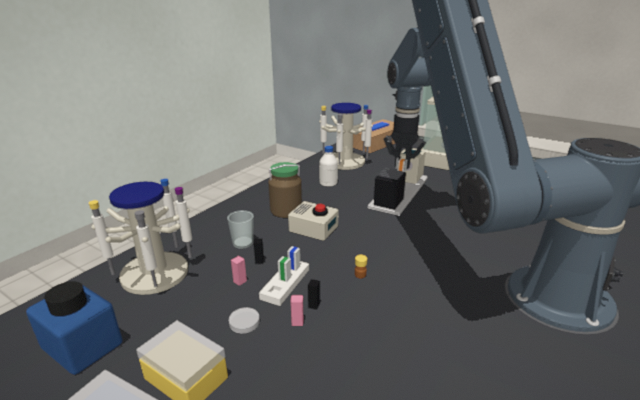

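The amber is held at the beam (405,165), and everything else stands where it did. Handing in.

```bash
python3 -c "
from station import *
print(sign_off())"
```

```text
the job is handed in; nothing more can be done
None
```

The job is done and handed in at about 15 s. The lamp was started first, and the amber standard is held still midway between the two heads.

- **Button:** I pressed it to its bottom stop (15 N at z = 0.071 m) and let go; the side picture showed it back up.
- **Grip:** I gripped the amber by its frosted sides with 40 N. The opening was about 19.5 mm, matching the 20 mm width, and it lifted straight out of the rack.
- **Position:** By the wrist camera, the amber's centre is within about 0.5 mm of the port line and of the middle of the gap. Its top is at about 115 mm, which puts the light about 20 mm above the foot.
- **Attitude and stillness:** The clear face read vertical within the depth noise, and the arm was still with no contact force.
- **Surroundings:** The last side picture shows the other standards and loose items where they were.

**Disagreements:** Early estimates of the photometer's centre across the light path differed by up to 3 mm between views. I used the final wrist view of the ports relative to the glass, which matched the first top-camera measurement to within about 0.5 mm. Most readings of the photometer's yaw agreed with the 6.0° I used; one rough edge reading of 7.1° did not.

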